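# Slide a relay under the sprung hold-down flap of a test jig

### The arm

A 6-joint arm with a two-finger parallel gripper is mounted at the origin on a cart in front of the work surface, level with it; the furniture and walls round the work are solid. World frame = base frame: x ahead of the robot, y to its left, z up, the work surface at z = 0. Lengths are in m, angles in rad, forces in N, time in s.
With the tool pointing down it reaches from about 0.35 to 0.925 m from the base axis. Payload 6.4 kg.
Tool frame: the origin (TCP) lies between the finger pads; the fingertips stand 22 mm ahead of it and the grasp point (between the pads) lies 3 mm ahead of it; z points along the fingers, y is the line along which they close (so a half turn about z gives the same grasp; the last joint's range is limited). The gripper opens to 94 mm and grips with 3 to 60 N. Pads are 16 mm wide; open, the fingers measure 119 mm over their backs; the gripper's body (75 mm by 177 mm) begins 78 mm behind the grasp point.
Start: joints at [1.037, 0.245, 1.558, -0, 1.339, -0.174], TCP at [0.229, 0.608, 0.227] pointing down, gripper open.
Joint ranges: [-3.13, 3.13], [-1.02, 2.26], [0.13, 2.54], [-0.95, 4.09], [0.21, 2.88], [-2.74, 2.74]. Speed limits (rad/s): [2.57, 2.57, 3.14, 3.14, 3.14, 3.14].

### API

Orientations are given as a unit quaternion [w, x, y, z].
In Python, from bench import r, solve_ik, get_state, imaging gives the robot as it stands. Calls block until the motion is done:
- r.movep(position, orientation): joint-space move of the TCP to a pose.
- r.move_l(position, rotation=None, rate=0.15): straight line of the TCP; rotation=None keeps the orientation; rate is the mean speed in m/s.
- r.goto_joints(angles): joint-space move.
- r.gripper_to(opening): finger opening in m; the grip force is fixed at half the most; returns when the fingers have stopped.
- r.hold(seconds).
- solve_ik(position, orientation): joint angles nearest the present ones, or None.
- get_state(): the state.
- imaging.read_camera(name): name is "side" or "top" or "wrist"; returns a dict with "pixels" (420x560x3 uint8, red, green, blue), "z_map" (420x560 float32, m along the optical axis (not along the pixel's ray), 0 where there is no reading), "K" (3x3 intrinsics, pixels), "eye" and "attitude" of the camera in the world; the wrist camera has in their place "tool_from_camera" (4x4, takes a point from camera to tool coordinates, whose origin is the TCP and whose axes are the flange's). Camera axes: x right, y down, z forward; pixel columns grow to the right and rows downward; lengths in m; the calibration is good to about 2 mm. A picture is of the moment at which its call begins: read the wrist's pose just before it.
A pose or a line that the arm cannot do raises r.PlanningError and nothing moves.
- r.hand_in(): hands the job in; it is judged then, once.
The state is a dict: "t": time; "joint_pos": joint angles; "qvel": joint speeds; "joint_efforts": joint torques, N m; "position": TCP position; "tcp_rot": TCP orientation; "contact_force": force on the tool from outside, world axes, zero at the start; "ft_torque": the same for the moment, N m; "finger_gap": finger opening in m; "finger_force": force on a finger pad.
Only numpy, scipy, OpenCV 4.12 (cv2) and the standard library are available. Lean on these libraries where they do the work, as an engineer would, in place of code of your own. Each camera call takes 0.05 s, during which the arm holds its last target. There are 200 camera calls.

### The job

Load the blue relay that waits on the white slideway into the test jig, without picking it up: press the red paddle down with one fingertip and keep it down, so that the spring-closed steel flap stands open, and meanwhile gently push the relay from behind with the other fingertip, along the slideway and under the flap, until it is fully home against the grey stop block at the slideway's end. Then let go of the paddle, so that the flap comes down on the relay and holds it there. The relay must stay flat on the slideway, never pinched or lifted, and the loose things around the jig stay where they are.

Things in the scene. Friction and masses are not known exactly. Their poses are not given: they have to be found in the camera images.
- jig: relay test jig, fixed to the bench: grey base plate 164 x 118 mm (x -90 to 74, y -34 to 84 mm), top 12 mm above the bench. Origin: on the bench under the slideway's centre line. x: along the slideway, the way the relay is pushed; y: to the left of that; z up. All jig distances below are from this origin. Nothing of the jig, open or shut, is taller than 70 mm
- slideway (a point): point on the floor of the white slideway, on its centre line, at jig x = -84 mm, its open end. The floor is 18 mm above the bench and runs to the stop block at x = 42 mm, between two side rails 15 mm apart, 4 mm high and 4 mm thick: the rail tops are 22 mm above the bench, so a fingertip higher than that moves freely along it
- stop (a point): centre of the front face of the grey stop block at the end of the slideway (jig x = 42 mm); the block is 34 mm wide, its top 40 mm above the bench
- hinge (a point): point on the flap's hinge axis, which is parallel to jig x at y = 27 mm, 22 mm above the bench. The rod is held in three dark posts (y 21 to 33 mm, up to 28 mm above the bench), left of the slideway and right of the paddle
- flap (a joint): flap angle, rad: 0 shut and empty, grows as it opens, stops at 0.8; sprung shut. The flap is one piece: a steel arm with a black rubber pad over the slideway and the red paddle beyond the hinge; paddle down means flap up. At 0 the pad hangs 7 to 11 mm above the slideway floor and bars the 15 mm tall relay; above 0.35 the relay passes freely; at about 0.22 the pad lies flat on a relay
- pad (a point): centre of the underside of the flap's rubber pad. Arm and pad are over the slideway only from jig x = 22 to 42 mm, and stay above it when open, so a finger reaching down cannot go beyond x = 22 mm; it need not, for the relay's rear end is at x = 14 mm when home
- paddle (a point): point on top of the red ribbed paddle, 36 mm out from the hinge axis, at jig x = -20 mm. The paddle is 3 mm thick, runs from x = -85 to 42 mm and reaches 56 mm out from the hinge; shut, it slopes up to the left at 0.65 rad (outer edge at y = 71 mm, 56 mm above the bench). Pressed here (2 to 6 N) to 25 mm above the bench, it lies about level, flap at about 0.6, equally so wherever along x it is pressed; a fingertip slides along it
- relay: the blue relay, 12 mm wide, 28 mm long, 15 mm tall, 10 to 20 g. Origin: centre of its underside; its y axis lies along its length and at the start along the slideway, z up
- relay_center (a point): centre of the relay, 7.5 mm above its underside. It starts at jig x between -50 and -18 mm, between the rails
- home (a point): where the centre of the relay is when it is fully home against the stop block: jig x = 28 mm, y = 0, 25.5 mm above the bench
- terminal_block: bystander: green screw terminal block, 22 x 36 x 17 mm; origin at its underside
- heatsink: bystander: bare aluminium finned heatsink, 30 x 45 x 23 mm; origin at its underside
- transformer: bystander: small transformer, dark core with yellow winding, 30 x 42 x 36 mm; origin at its underside
- loupe: bystander: black eye loupe, 34 mm across, 27 mm tall, standing on the bench just right of the jig; origin at its underside
- marker_blue: bystander: white marker pen with blue cap, 15 x 131 mm, lying; origin at its underside
- pliers: bystander: pliers with blue handles, 52 x 162 x 11 mm, lying; origin at its underside
- board_b: bystander: green circuit board, 45 x 60 x 9 mm; origin at its underside

How it is judged:
On the way, in this order (a step that is already met when the one before it is completed fails the run):
1. a finger presses the paddle and the flap stands open, the relay still short of it (value of joint flap above 0.35 rad and contact force between the fingers and flap above 0.5 N and x of relay_center in the frame of jig below 0.006 m), for 0.1 s.
2. the relay is pushed well under the flap, which a finger still holds open (value of joint flap above 0.3 rad and contact force between the fingers and flap above 0.5 N and x of relay_center in the frame of jig above 0.022 m), for 0.05 s.
At the end, for the whole second after the job is handed in: The relay lies flat in the slideway within 2.5 mm of its home against the stop block and within 3 mm of the centre line, at rest, and the flap rests on it (flap angle 0.14 to 0.30 rad, pressing with more than 0.5 N) (x of relay_center in the frame of jig between 0.0255 and 0.031 m and y of relay_center in the frame of jig between -0.003 and 0.003 m and z of relay_center in the frame of jig between 0.0225 and 0.0285 m and value of joint flap between 0.14 and 0.3 rad and contact force between flap and relay above 0.5 N and linear speed of relay below 0.01 m/s); the robot touches nothing.
It fails at once if the relay is lifted more than 6 mm off the slideway (z of relay_center in the frame of jig above 0.0315 m).
It fails at once if the relay is tipped by more than 0.3 rad (angle between relay's own z axis and vertical above 0.3 rad).
It fails at once if the relay is squeezed or rammed by the fingers with more than 35 N (contact force between the fingers and relay above 35 N).
It fails at once if a loose thing beside the jig is moved more than 15 mm (distance of any of terminal_block, heatsink, transformer, loupe, marker_blue, pliers, board_b from where it was at the start of the episode above 0.015 m).
It also fails if it takes over 35 s, if anything falls off the work surface, if the arm or the gripper's body presses on something with over 40 N, if the wrist force passes 120 N, or if a joint passes its speed limit or range.

## Working session

There is one attempt and no reset: what is moved stays moved. The work goes in short steps, each a Python script; the robot and the scene stay as the last script left them, time stands still between calls to the robot, and variables do not carry over. Pictures are saved under pics/ and viewed, at most 10 in all, crops included, and the job is handed in when it is done.

```bash
ls; mkdir -p pics
cat > h.py <<'E'
import numpy as np, cv2
from scipy.spatial.transform import Rotation as R
from bench import r, solve_ik, get_state, imaging
def rot(a):
    a=np.array(a,float)
    return a if a.shape==(3,3) else R.from_quat(a,scalar_first=True).as_matrix()
def cloud(c,T=None):
    K=c["K"];z=c["z_map"];v,u=np.mgrid[:z.shape[0],:z.shape[1]]
    P=np.stack([(u-K[0,2])/K[0,0]*z,(v-K[1,2])/K[1,1]*z,z],-1)
    if T is not None:
        M=T@c["tool_from_camera"]; return P@M[:3,:3].T+M[:3,3]
    return P@rot(c["attitude"]).T+np.array(c["eye"])
def tool():
    s=get_state();T=np.eye(4);T[:3,:3]=rot(s["tcp_rot"]);T[:3,3]=s["position"];return T
E
python3 - <<'E'
from h import *
for n in("top","side"):
    c=imaging.read_camera(n);np.savez("pics/"+n+".npz",P=cloud(c),px=c["pixels"])
    cv2.imwrite(f"pics/{n}.png",c["pixels"][...,::-1]);print(n,c["eye"],c["attitude"])
print(get_state())
E
```

```text
pics
top [0.48087638 0.10796533 1.2356294 ] [ 0.01243378 -0.70410891  0.70928221 -0.03154022]
side [ 0.00457502 -0.96808412  0.63828471] [-0.51870069  0.81939749 -0.20901464  0.1258977 ]
{'t': 0.1, 'joint_pos': array([ 1.03687922e+00,  2.45752573e-01,  1.55885806e+00, -2.10816732e-05,
        1.33867291e+00, -1.74085928e-01]), 'qvel': array([ 0.00029748, -0.00240878, -0.00310778,  0.00147346,  0.00067147,
        0.00131927]), 'joint_efforts': array([-8.13715706e-04, -4.16915989e+01, -3.15524697e+01,  6.85481192e-02,
        3.10263131e-02, -5.75464651e-05]), 'position': array([0.22861534, 0.60795017, 0.22646848]), 'tcp_rot': array([-2.83457543e-04,  1.78944070e-01,  9.83858885e-01, -7.96579057e-04]), 'contact_force': array([-0.03172992, -0.45282348,  0.21044041]), 'ft_torque': array([-0.01346467,  0.01100529, -0.00648928]), 'finger_force': 0.0, 'finger_gap': 0.09413988638013855}
```

View pics/top.png

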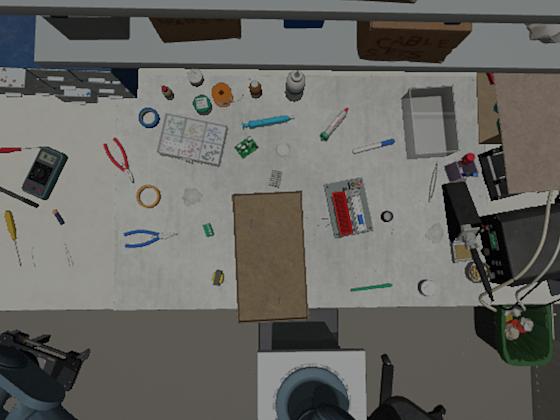

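The top view shows the jig around (348,208), with the paddle on its left (about 343,212), the blue relay near (361,218) and the loupe at (387,216). I'll enlarge that area.

Run:
```python
from h import *
d=np.load("pics/top.npz");P=d["P"];px=d["px"]
c=px[165:250,310:400,::-1]
cv2.imwrite("pics/crop.png",cv2.resize(c,None,fx=7,fy=7,interpolation=cv2.INTER_CUBIC)[:600])
for u,v in[(324,184),(366,178),(373,232),(333,240),(361,218),(387,216),(290,200),(348,195)]: print(u,v,P[v,u].round(3))
hsv=cv2.cvtColor(px,cv2.COLOR_RGB2HSV)
sub=np.zeros(px.shape[:2],bool);sub[170:245,318:380]=1
for n,m in(("red",((hsv[...,0]<8)|(hsv[...,0]>172))&(hsv[...,1]>150)),("blue",(abs(hsv[...,0].astype(int)-112)<12)&(hsv[...,1]>110))):
    q=P[m&sub];print(n,len(q),np.median(q,0).round(4)); 
    if len(q)>5:
        (cx,s,a)=cv2.minAreaRect((q[:,:2]*1000).astype(np.float32));print(cx,s,a)
z=P[...,2];m=sub&(abs(z-.012)<.003);q=P[m];print(len(q),cv2.minAreaRect((P[sub&(z>.008)][:,:2]*1000).astype(np.float32)))
```

```text
324 184 [ 0.643 -0.043  0.01 ]
366 178 [ 0.662 -0.173 -0.002]
373 232 [ 0.498 -0.189  0.004]
333 240 [ 0.476 -0.069  0.003]
361 218 [ 0.539 -0.148  0.032]
387 216 [ 0.545 -0.228  0.02 ]
290 200 [0.596 0.059 0.002]
348 195 [ 0.608 -0.111  0.029]
red 559 [ 0.5543 -0.0907  0.0425]
(530.0684814453125, -31.589004516601562) (127.930419921875, 295.648681640625) 21.964061737060547
blue 37 [ 0.5364 -0.1446  0.0321]
(536.478515625, -144.94964599609375) (24.592815399169922, 12.847973823547363) 7.153621196746826
777 ((560.22607421875, -36.438385009765625), (163.8350372314453, 313.2331237792969), 10.689993858337402)
```

View pics/crop.png

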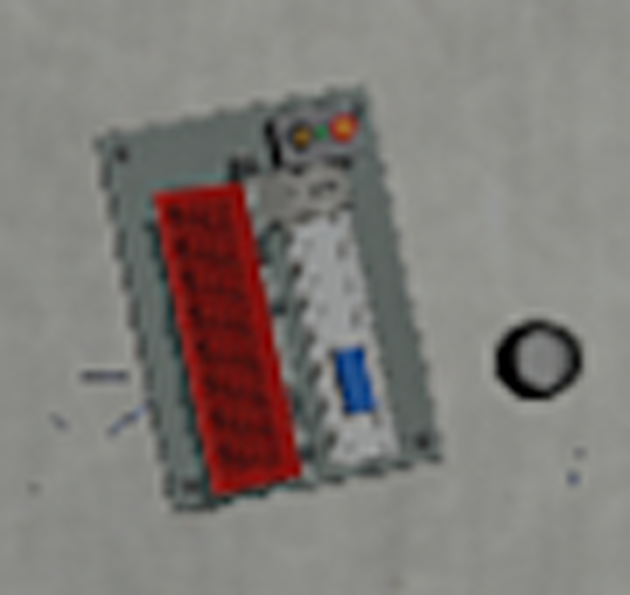

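The crop shows the base plate corners at TL (97,135), TR (365,88), BR (440,460) and BL (172,510). The relay is at (354,380) and the stop and flap are at the top end. So jig x points away from the robot, turned about 11° to the left. I'll fit the pose to the corners and move in for a close look.

```bash
cat >> h.py <<'E'
def ray(c,uv,z,T=None):
    """pixel -> world point at height z"""
    d=np.linalg.inv(c["K"])@[uv[0],uv[1],1]
    if T is not None: M=T@c["tool_from_camera"];A,e=M[:3,:3],M[:3,3]
    else: A,e=rot(c["attitude"]),np.array(c["eye"])
    d=A@d; return e+d*(z-e[2])/d[2]
def fit2(J,W):
    """jig->world planar rigid: yaw, t, residuals"""
    J,W=np.array(J,float),np.array(W,float);a,b=J-J.mean(0),W-W.mean(0)
    yaw=np.arctan2((a[:,0]*b[:,1]-a[:,1]*b[:,0]).sum(),(a*b).sum())
    Q=R.from_euler('z',yaw).as_matrix()[:2,:2];t=W.mean(0)-Q@J.mean(0)
    return yaw,t,W-(J@Q.T+t)
def down(yaw):  # tool z down, tool y along jig -y or +y
    return R.from_matrix(np.array([[np.cos(yaw),np.sin(yaw),0],[np.sin(yaw),-np.cos(yaw),0],[0,0,-1]]).reshape(3,3))
def quat(yaw,flip):
    M=down(yaw).as_matrix()
    if flip: M=M@np.diag([-1,-1,1])
    return R.from_matrix(M).as_quat(scalar_first=True)
E
python3 - <<'E'
from h import *
c=imaging.read_camera("top")
cr=[(97,135),(365,88),(440,460),(172,510)]
W=[ray(c,(310+(x+.5)/7-.5,165+(y+.5)/7-.5),.012)[:2] for x,y in cr]
yaw,t,res=fit2([(.074,.084),(.074,-.034),(-.09,-.034),(-.09,.084)],W);print(yaw,t,(res*1000).round(1))
Q=R.from_euler('z',yaw).as_matrix()[:2,:2]
rel=ray(c,(310+354.5/7-.5,165+380.5/7-.5),.033)[:2];print("relay in jig",Q.T@(rel-t))
p=t+Q@[-.01,.03]
for f in(0,1): print(f,solve_ik([*p,.26],quat(yaw,f)),solve_ik([*p,.05],quat(yaw,f)))
f=0 if abs(solve_ik([*p,.26],quat(yaw,0))[5])<abs(solve_ik([*p,.26],quat(yaw,1))[5]) else 1
r.movep([*p,.26],quat(yaw,f));r.hold(.3)
T=tool();c=imaging.read_camera("wrist");print(f,T)
np.savez("pics/w.npz",T=T,**c);cv2.imwrite("pics/w.png",c["pixels"][...,::-1]);print(get_state()["t"])
E
```

```text
0.17816773609640252 [ 0.58548386 -0.13661272] [[-0.2 -0.3]
 [-1.4  0.5]
 [ 0.5  0.6]
 [ 1.2 -0.8]]
relay in jig [-0.04939494  0.00048321]
0 [-3.83771394e-01  5.77161010e-02  1.70699131e+00 -4.44089210e-16
  1.37688525e+00  1.00885720e+00] [-3.83771394e-01  3.11004111e-01  1.83533180e+00 -4.44089210e-16
  9.95256743e-01  1.00885720e+00]
1 [-3.83771394e-01  5.77161010e-02  1.70699131e+00 -4.44089210e-16
  1.37688525e+00 -2.13273546e+00] [-3.83771394e-01  3.11004111e-01  1.83533180e+00 -4.44089210e-16
  9.95256743e-01 -2.13273546e+00]
0 [[ 9.84094440e-01  1.77646081e-01 -4.73144267e-05  5.70365998e-01]
 [ 1.77646083e-01 -9.84094440e-01  4.59515839e-05 -1.08611054e-01]
 [-3.83987455e-05 -5.36259208e-05 -9.99999998e-01  2.59978158e-01]
 [ 0.00000000e+00  0.00000000e+00  0.00000000e+00  1.00000000e+00]]
3.3
```

View pics/w.png

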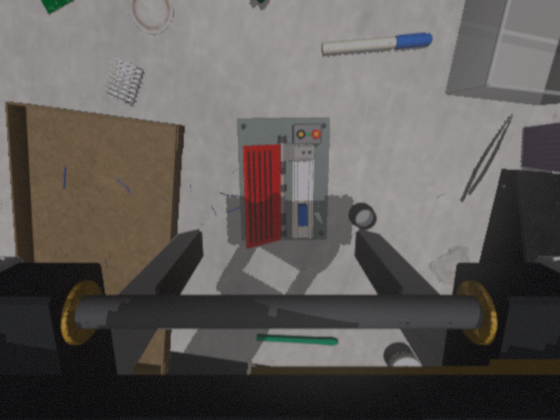

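The wrist view shows the jig aligned with the tool: plate corners near (237,119), (329,117) and (327,240), and the relay near (303,215). I'll take an enlarged crop to refine these.

Run:
```python
import cv2
i=cv2.imread("pics/w.png")[108:258,225:345]
cv2.imwrite("pics/wc.png",cv2.resize(i,None,fx=4,fy=4,interpolation=cv2.INTER_CUBIC))
```

```text
(no output)
```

View pics/wc.png

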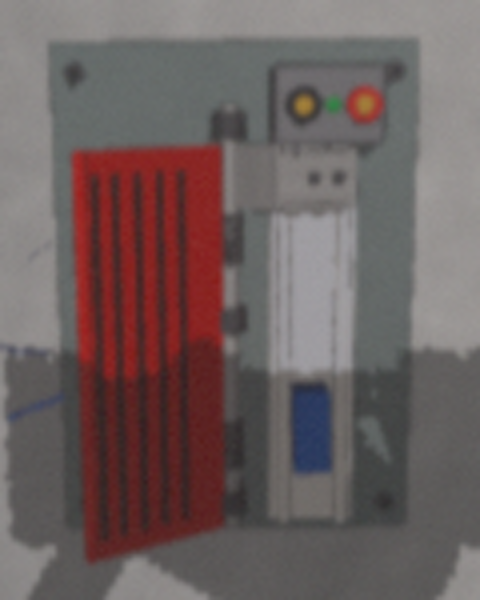

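The crop shows plate corners at TL (50,40), TR (418,38), BR (406,525) and BL (66,525). The slideway's open end is at (311,521) and the relay's top face spans (292–330, 385–473).

Run:
```python
from h import *
c=dict(np.load("pics/w.npz"));T=c["T"]
g=lambda x,y,z:ray(c,(225+(x+.5)/4-.5,108+(y+.5)/4-.5),z,T)[:2]
W=[g(50,40,.012),g(418,38,.012),g(406,525,.012),g(66,525,.012)]
J=[(.074,.084),(.074,-.034),(-.09,-.034),(-.09,.084)]
yaw,t,res=fit2(J,W);print(yaw,t,(res*1000).round(1))
Q=R.from_euler('z',yaw).as_matrix()[:2,:2]
for n,p in dict(relayF=(311,385,.033),relayR=(311,473,.033),open=(311,521,.022),railsTop=(313,215,.022),stopTL=(272,66,.04),stopfrontL=(272,143,.04),padedgeL=(75,152,.056),padedgeR=(88,561,.056)).items(): print(n,((Q.T@(g(*p)-t))*1000).round(1))
P=cloud(c,T);m=(c["pixels"][...,2].astype(int)-c["pixels"][...,0]>40);m[:200]=0;m[235:]=0;m[:,:290]=0;m[:,315:]=0
q=P[m];print(len(q),np.median(q,0),((q[:,:2]-t)@Q).min(0),((q[:,:2]-t)@Q).max(0))
print(c["tool_from_camera"].round(3))
```

```text
0.18468721468954866 [ 0.58513015 -0.13734361] [[-0.3 -0.5]
 [-0.6  0.6]
 [ 0.1 -0.4]
 [ 0.8  0.3]]
relayF [-34.5   1. ]
relayR [-64.1   0.6]
open [-84.7  -0.5]
railsTop [18.8  0.1]
stopTL [64.7 14.3]
stopfrontL [42.2 14.2]
padedgeL [40.7 71.9]
padedgeR [-85.3  71.9]
148 [ 0.53656082 -0.14564392  0.03421326] [-0.06133553 -0.0040156 ] [0.0575844  0.03133324]
[[ 0.    -0.972 -0.235  0.067]
 [ 1.    -0.     0.001 -0.001]
 [-0.001 -0.235  0.972 -0.158]
 [ 0.     0.     0.     1.   ]]
```

The pose is consistent: residuals are under 1 mm, and the slideway, stop and paddle edges match the spec. The relay is centred at x ≈ -49 mm. Next I'll set the finger opening, go above the spot and press down behind the relay.

```bash
cat >> h.py <<'E'
yaw,t=0.1847,np.array([.58513,-.13734]);Q=R.from_euler('z',yaw).as_matrix()[:2,:2]
def at(x,tip,y=.0315): return [*(t+Q@[x,y]),tip+.022]
def rep(n=""):
    s=get_state();F=s["contact_force"].copy();F[:2]=Q.T@F[:2]
    j=Q.T@(s["position"][:2]-t);print(n,"t %.2f"%s["t"],"jig",(j*1000).round(1),"tip %.1f"%(1000*s["position"][2]-22),"F",F.round(1),"gap %.4f"%s["finger_gap"]);return F
E
python3 - <<'E'
from h import *
r.gripper_to(.0505)
r.movep(at(-.076,.12),quat(yaw,0));r.move_l(at(-.076,.065),rate=.15);r.hold(.1);rep()
for z in(.05,.04,.03,.0255): r.move_l(at(-.076,z),rate=.05);rep()
r.hold(.2);rep()
c=imaging.read_camera("wrist")
i=np.vstack([c["pixels"][100:320,100:460,::-1]])
cv2.imwrite("pics/p.png",cv2.resize(i,None,fx=2.2,fy=2.2))
E
```

```text
t 5.34 jig [-74.6  30.6] tip 66.9 F [-0.7  0.8 -0.3] gap 0.0503
 t 5.79 jig [-76.2  31.6] tip 49.7 F [ 0.7  0.8 -0.3] gap 0.0501
 t 6.14 jig [-75.7  31.1] tip 40.1 F [ 0.4 -1.9  2.5] gap 0.0509
 t 6.49 jig [-75.6  31.5] tip 30.3 F [ 1.2 -0.   4. ] gap 0.0504
 t 6.74 jig [-75.7  31.6] tip 25.9 F [1.1 3.1 4.6] gap 0.0504
 t 6.94 jig [-75.7  31.6] tip 26.1 F [2.3 1.1 6.1] gap 0.0507
```

View pics/p.png

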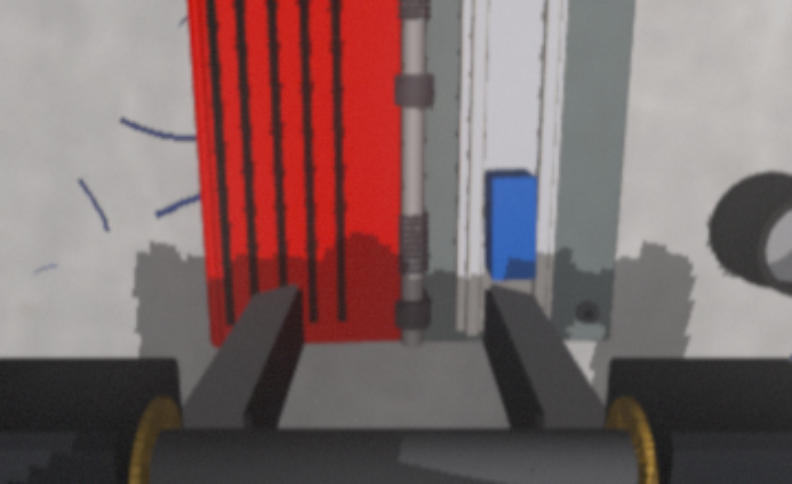

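The paddle lies level under the left fingertip (about 285,290), and the right finger (about 512,290) is centred just behind the relay. Now I'll push, then approach the stop in small force-checked steps.

Run:
```python
from h import *
for x in(-.055,-.035,-.015,0.,.002): r.move_l(at(x,.0255),rate=.04);F0=rep()
r.hold(.1);F0=rep("base")
for k in range(10):
    r.move_l(at(.003+.001*k,.0255),rate=.02);r.hold(.1);F=rep()
    if F[0]<F0[0]-5: break
c=imaging.read_camera("wrist")
cv2.imwrite("pics/q.png",cv2.resize(c["pixels"][100:320,100:460,::-1],None,fx=2.2,fy=2.2))
```

```text
t 7.67 jig [-56.3  31.6] tip 25.2 F [-3.6 -1.2  5.3] gap 0.0506
 t 8.32 jig [-36.3  31.5] tip 25.3 F [-2.5 -0.4  5.8] gap 0.0503
 t 8.97 jig [-16.3  31.5] tip 25.3 F [-2.8  0.1  4.3] gap 0.0506
 t 9.49 jig [-1.2 31.5] tip 25.4 F [-3.2 -0.4  5.1] gap 0.0503
 t 9.74 jig [ 0.4 31.5] tip 25.2 F [-3.2 -0.5  4.9] gap 0.0503
base t 9.84 jig [ 0.4 31.5] tip 25.2 F [-2.9 -0.8  4.9] gap 0.0505
 t 10.19 jig [ 1.2 31.5] tip 25.2 F [-3.4  0.8  5.4] gap 0.0505
 t 10.54 jig [ 2.1 31.6] tip 25.1 F [-3.3 -1.   5.3] gap 0.0504
 t 10.89 jig [ 3.1 31.6] tip 25.1 F [-3.7 -0.3  5.4] gap 0.0501
 t 11.24 jig [ 4.2 31.6] tip 25.1 F [-3.9 -0.1  6. ] gap 0.0505
 t 11.59 jig [ 5.1 31.6] tip 25.1 F [-3.6 -0.3  4.8] gap 0.0504
 t 11.94 jig [ 5.3 31.6] tip 25.0 F [-7.4  0.2  8.1] gap 0.0505
 t 12.29 jig [ 5.4 31.6] tip 25.0 F [-10.3  -0.1   9.9] gap 0.0508
```

View pics/q.png

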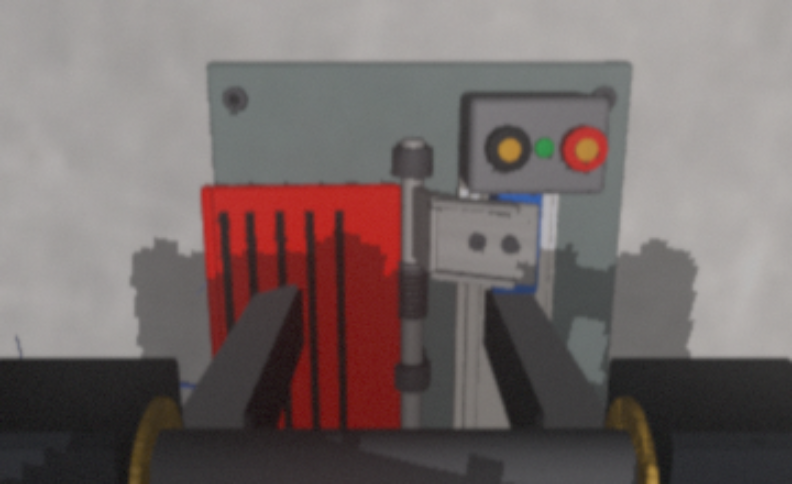

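The relay now sits under the open flap against the stop (blue visible at 520–545, 195–290). The force rose at finger x of about 5.4 mm, against the 6 mm expected. I'll back off slightly, lift clear and check.

Run:
```python
from h import *
r.move_l(at(.001,.0255),rate=.03);r.hold(.1);rep()
for z in(.035,.045,.055,.065): r.move_l(at(.001,z),rate=.05);rep()
r.move_l(at(-.02,.17),rate=.2);r.hold(.3);rep()
T=tool();c=imaging.read_camera("wrist");np.savez("pics/e.npz",T=T,**c)
cv2.imwrite("pics/e.png",cv2.resize(c["pixels"][60:280,150:430,::-1],None,fx=2.7,fy=2.7))
```

```text
t 12.86 jig [ 1.7 30.9] tip 26.5 F [ 1.4 -0.3  5.5] gap 0.0507
 t 13.20 jig [ 0.9 30.9] tip 35.4 F [ 0.8 -2.5  2.4] gap 0.0504
 t 13.55 jig [ 0.5 32.2] tip 44.6 F [ 0.5  1.4 -0.4] gap 0.0505
 t 13.90 jig [ 1.2 31.4] tip 55.5 F [ 0.1 -0.1  0.5] gap 0.0504
 t 14.25 jig [ 1.3 31.3] tip 65.6 F [-0.   0.2  0.7] gap 0.0503
 t 15.23 jig [-20.4  31.8] tip 168.7 F [ 0.4 -1.2  0.8] gap 0.0506
```

View pics/e.png

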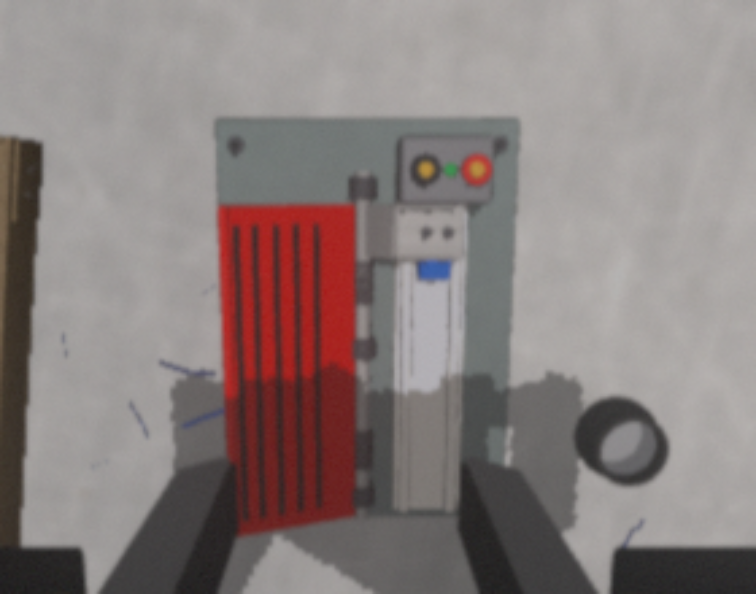

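The flap is down on the relay, whose rear end shows at (433, 262–279). I'll check that position numerically.

Run:
```python
from h import *
c=dict(np.load("pics/e.npz"));T=c["T"]
g=lambda x,y,z:((Q.T@(ray(c,(150+(x+.5)/2.7-.5,60+(y+.5)/2.7-.5),z,T)[:2]-t))*1000).round(1)
print("relay rear",g(433,278,.033),"stop front",g(400,205,.04),g(494,205,.04),"open end",g(427,512,.022),"plate far",g(215,118,.012),g(519,118,.012))
```

```text
relay rear [14.1  0.4] stop front [41.1 13.7] [ 41.1 -20.4] open end [-84.8  -0.6] plate far [73.4 83.9] [ 73.4 -33.4]
```

The relay's rear end is at x = 14.1 mm (14 mm when home) and y = 0.4 mm, so it is fully home.

```bash
python3 -c "
from h import *
print(r.hand_in())"
```

```text
the job is handed in; nothing more can be done
None
```

The relay is fully home against the stop block with the flap shut on it, and the job is handed in; no verdict came back.

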